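# Flip the coaster glaze-up with the spatula

## Robot

A 6-joint arm with a two-finger parallel gripper is mounted at the origin on the work surface. World frame = base frame: x ahead of the robot, y to its left, z up, the work surface at z = 0. Lengths are in mm, angles in rad, forces in N, time in s.
With the tool pointing down it reaches from about 350 to 875 mm from the base axis. Payload 4.2 kg.
Tool frame: the origin (TCP) lies between the finger pads; the fingertips stand bot.tip_extent ahead of it and the grasp point (between the pads) lies 11 mm behind it (bot.tip_extent is the distance from the TCP to the fingertips, in mm); z points along the fingers, y is the direction in which the jaws open and shut (so a half turn about z gives the same grasp; the last joint's range is limited). The gripper opens to 87 mm and grips with 3 to 60 N. Pads are 19 mm wide; open, the fingers measure 117 mm over their backs; the gripper's body (75 mm by 190 mm) begins 51 mm behind the grasp point.
Start: joints at [1.481, 0.385, 0.008, 0, -1.194, -0.259], TCP at [213.574, 587.355, 230.55] pointing down, gripper open.
Joint ranges: [-3.14, 3.14], [-1.21, 2.06], [-1.07, 1.41], [-3.16, 2.05], [-2.99, -0.16], [-3.1, 3.1]. Speed limits (rad/s): [2.79, 2.79, 3.14, 3.14, 3.14, 3.14].

## Interface

Orientations are given as [roll, pitch, yaw] about the fixed x, y, z axes, in that order (R = Rz(yaw) Ry(pitch) Rx(roll)).
In Python, from cell import sense, read_camera, camera_params, bot, models gives the robot as it stands.
- The arm moves only by the tool apply_moves, never from a script. Its argument "series" is text: rows parted by semicolons, each of 7 numbers parted by spaces: the shift along the world's x, y, z in cm, then the turn, a rotation vector about the world's x, y, z in rad, then the finger opening in cm, from 0 to 8.7. A call has 1 to 8 rows; each row shifts and turns the commanded pose from where the row before left it; what a row does not reach is not made up. A row lasts 1/10 s, in which the tool goes at most 50 mm and 8.59 degrees, less where a joint would pass 70% of its speed; a pose out of reach is approached as far as the arm can. A call is refused whole if a number of a shift passes 5 or a number of a turn 0.15, either way. A call with a gripper value outside its range is refused whole. The fingers move at their own pace and stop on an object; "grip_force" is the grip in N (left out, the last holds). Time passes only in rows, so rows that do not move let the fingers close. It gives the time, the measured TCP pose, the force and the opening at its end, in the units of the state.
- sense(): the state, without advancing time (a new reading comes with each control period).
- read_camera(name): name is "side" or "top"; returns the picture (480x640x3 uint8, red, green, blue); there is no depth.
- camera_params(name): a dict with "camera_matrix" (3x3 intrinsics, pixels), "R" (3x3) and "t" (3): a world point X has camera coordinates R X + t. Camera axes: x right, y down, z forward; pixel columns grow to the right and rows downward; lengths in mm; the calibration is good to about 2 mm. A picture is of the moment at which its call begins. camera_params takes no time and is no camera call.
- bot.finish_job(): hands the job in, once; it reports no verdict.
Trained networks look in the newest picture that a camera, given by its name, has taken for a name from the list of things; names that differ only in an ending like _2 or _b are one class to them, and where a whole thing is asked for, a point or a joint stands for the part that bears it (a point fixed in the world has none). Each returns a list of dicts, best first, with "confidence" (0 to 1); they miss things now and then, are a little off and sometimes report something else, mostly with a low value. They report only what shows in the picture. A call takes as long as a camera call. They do not tell look-alikes from the thing itself.
- models.cut_out(label, camera): "pixels" (480x640 bool, what is visible of it).
- models.tip_of(label, camera): "centre" ([x, y, z] in mm, in the coordinates of the camera as it stood for that picture, good to about 4 mm: a listed point, or the origin of a listed thing).
The state is a dict: "time_s": time; "joint_positions": joint angles; "joint_vel": joint speeds; "effort": joint torques, N m; "eef_pos": TCP position; "tool_rot": TCP orientation; "contact_force": force on the tool from outside, world axes, zero at the start; "wrist_torque": the same for the moment, N m; "opening": finger opening in mm.
Only numpy, scipy, OpenCV 4.12 (cv2) and the standard library are available. Lean on these libraries where they do the work, as an engineer would, in place of code of your own. Each camera call takes 0.05 s, during which the arm holds its last target.

## Task

Use the red-handled steel spatula to turn over the cork-backed coaster that juts out over the edge of the rubber-topped board, so that it ends lying flat, wholly on the board, with its blue glazed face up. Turn it low over the board with the spatula, never tossing it up or touching it with the gripper, then lay the spatula back flat on the table. Leave the other coaster alone.

Things in the scene. Friction and masses are not known exactly. Their poses are not given: they have to be found in the camera images.
- board: Fixed turning board, 240 (x) x 180 (y) x 36 mm high, wood with a grippy black rubber top. Origin: centre of its underside. x points to the robot's right, y away from it (within 10 degrees), z up. The coaster juts over its +x edge; tipped up by the jutting part it pivots on its opposite edge without slipping, and past upright topples to the left onto the free part of the board.
- coaster: The coaster to flip: 120 x 120 x 9 mm, 0.15 kg; brown cork on its +z face, blue glaze with a white dot on its -z face. Origin: centre of the glazed face. It starts cork up on the board, its axes along the board's to 3 degrees, centred to 12 mm along the board's y, its outer 45 to 51 mm jutting over the board's +x edge with a 36 mm gap to the table.
- spatula: Rigid, 0.14 kg, lies along its x, blade to +x, z up. Origin: underside, below the grip point. Handle: red flat-sided bar 16 wide (y) x 26 high (z) mm, x -80 to 30. Neck 12 x 6 mm, x 28 to 78. Steel blade x 75 to 175, y -20 to 20, z 0 to 3 mm. Starts with the blade away from the robot (within 9 degrees). A wooden-handled brush lies in the other tool place.
- other_coaster: Another coaster of the same size, lying cork up flat on the table, yellow glaze below: not to be moved. Origin: centre of its underside.
Things that resemble listed ones, but are neither listed nor needed, are in the scene too. What is shaped like the coaster but green, purple or turquoise is not meant.

How it is judged:
By the outcome, as a careful person would: the job done as asked, in the order asked, and still so for the second after the job is handed in, with the robot touching nothing.
It also fails if it takes over 48 s, if anything falls off the work surface, if the arm or the gripper's body presses on something with over 40 N, if the wrist force passes 120 N, or if a joint passes its speed limit or range.

## Working session

There is one attempt and no reset: what is moved stays moved. The work goes in short steps, Python scripts to look and compute and a tool call to move; the robot and the scene stay as the last step left them, time stands still between calls to the robot, and variables do not carry over. Pictures are saved under pics/ and viewed, and the job is handed in when it is done.

Besides the shell and the picture viewer there is one more tool, called as name(argument=value, ...) on one line, values as JSON. apply_moves: Moves the arm, as the interface text tells. Its arguments: {"type":"object","properties":{"series":{"type":"string"},"grip_force":{"type":"number"}},"required":["series"]}

```bash
ls; mkdir -p pics; python3 - <<'E'
from cell import sense, read_camera, camera_params, bot, models
import cv2
for n in ("side","top"):
    cv2.imwrite(f"pics/{n}0.png", read_camera(n)[:,:,::-1]); p=camera_params(n); print(n,p)
print(sense(), bot.tip_extent)
E
```

```text
pics
side {'camera_matrix': array([[453.96249737,   0.        , 328.63222157],
       [  0.        , 453.96249737, 234.09013971],
       [  0.        ,   0.        ,   1.        ]]), 'R': array([[ 0.77478036, -0.63189577,  0.02057015],
       [-0.36437897, -0.47288823, -0.80224977],
       [ 0.51666562,  0.61407203, -0.59663404]]), 't': array([-414.75837177,  267.56986243,  861.29111003])}
top {'camera_matrix': array([[539.15054616,   0.        , 325.34654926],
       [  0.        , 539.15054616, 243.85648971],
       [  0.        ,   0.        ,   1.        ]]), 'R': array([[-0.02901672, -0.99952349, -0.01052703],
       [-0.99098524,  0.03014367, -0.13053588],
       [ 0.130791  ,  0.00664441, -0.9913877 ]]), 't': array([  67.00284485,  541.58623583, 1213.55098584])}
{'time_s': 0.1, 'joint_positions': array([ 1.48057986e+00,  3.85524987e-01,  6.79618035e-03, -4.15177573e-04,
       -1.19401927e+00, -2.58591868e-01]), 'joint_vel': array([-0.00028025, -0.00304362,  0.0037714 ,  0.00082047, -0.00027888,
       -0.00012399]), 'effort': array([-4.62115768e-04, -3.91688812e+01,  1.87934822e+01,  4.23193216e+00,
        1.34449918e-02, -7.00428745e-05]), 'eef_pos': array([213.42794209, 586.88857048, 229.55774381]), 'tool_rot': array([ 3.13960713e+00, -1.26176353e-04, -3.48961344e-01]), 'contact_force': array([ 0.37866069, -0.40103737, -0.34704807]), 'wrist_torque': array([-0.00167373,  0.00650892,  0.05737393]), 'opening': 87.30585379536396} 8.0
```

View pics/side0.png

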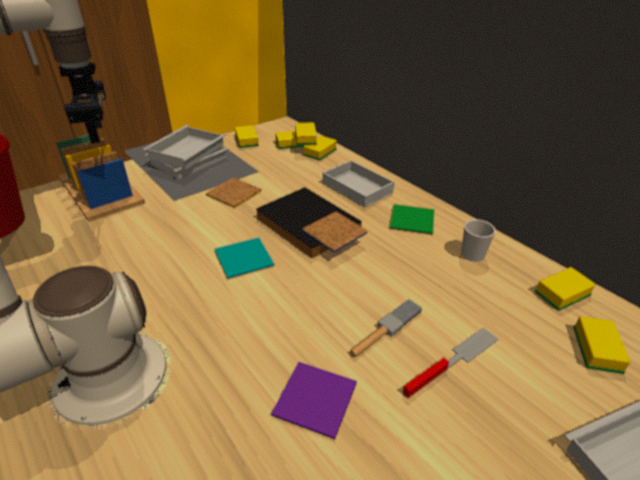

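View pics/top0.png

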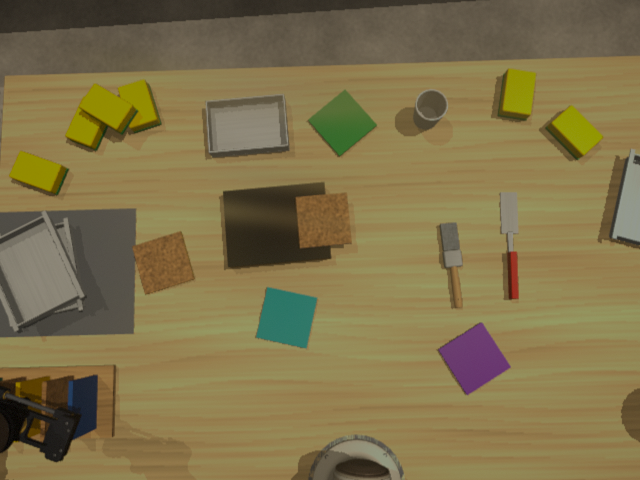

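Candidates for the coaster in the top view: the brown one at (323,220) juts over the board and is the target. The brown one at (164,262) lies on the table and is other_coaster. Teal (287,318), green (342,122) and purple (474,358) are look-alikes. For the spatula, the one with the red handle at (514,275) and steel blade at (510,212) is the match. The brush at (452,262) has a wooden handle. Next I'll measure and check close crops.

```bash
cat > h.py <<'E'
from cell import sense, read_camera, camera_params, bot, models
import numpy as np, cv2
def ray(uv,cam,z):
    p=camera_params(cam);K,R,t=p["camera_matrix"],p["R"],p["t"]
    d=R.T@np.linalg.solve(K,np.array([uv[0],uv[1],1.0])); C=-R.T@t
    return C+d*(z-C[2])/d[2]
def proj(X,cam):
    p=camera_params(cam); c=p["R"]@np.array(X,float)+p["t"]; q=p["camera_matrix"]@c; return q[:2]/q[2]
def toworld(c,cam):
    p=camera_params(cam); return p["R"].T@(np.array(c)-p["t"])
E
python3 - <<'E'
from h import *
im=read_camera("top")[:,:,::-1].copy(); sd=read_camera("side")[:,:,::-1].copy()
np.set_printoptions(precision=1,suppress=True)
c1=cv2.resize(im[170:290,210:370],None,fx=2.4,fy=2.4,interpolation=cv2.INTER_CUBIC)
c2=cv2.resize(im[180:310,430:540],None,fx=2.2,fy=2.2,interpolation=cv2.INTER_CUBIC)
W=np.zeros((300,800,3),np.uint8); W[:c1.shape[0],:c1.shape[1]]=c1; W[:c2.shape[0],400:400+c2.shape[1]]=c2
cv2.imwrite("pics/crop1.png",W)
z={"coaster":45,"other_coaster":9,"board":36,"spatula":3}
for n in z:
    for d in models.cut_out(n,"top")[:3]:
        m=d["pixels"].astype(np.uint8); 
        r=cv2.minAreaRect(cv2.findNonZero(m)); b=cv2.boxPoints(r)
        print(n,round(d["confidence"],2),m.sum(),"ctr",r[0],"world corners",[ray(q,"top",z[n])[:2] for q in b])
    for d in models.tip_of(n,"top")[:3]:
        X=toworld(d["centre"],"top");print("   tip",round(d["confidence"],2),X,proj(X,"top"))
E
```

```text
coaster 0.97 2659 ctr (286.55877685546875, 316.73529052734375) world corners [array([336.3, 213.6]), array([450. , 186.4]), array([421.3,  72.5]), array([308.3, 100.9])]
coaster 0.89 2373 ctr (341.87646484375, 122.19412231445312) world corners [array([842.3,  85.4]), array([917.5,  -9.1]), array([821. , -78.7]), array([747.3,  15.3])]
coaster 0.78 2710 ctr (323.70123291015625, 219.81097412109375) world corners [array([655.5, 119.9]), array([665.6,  -3.9]), array([541.9, -13.1]), array([532. , 109.2])]
   tip 0.92 [382.4 147.2  -1.6] [286.5 315.1]
   tip 0.89 [ 268.8 -286.    -0.9] [474.5 359.1]
   tip 0.85 [848.6   0.7  -2. ] [342.3 122.3]
other_coaster 0.68 2595 ctr (162.99957275390625, 261.8486022949219) world corners [array([557.1, 514.6]), array([590.5, 393.4]), array([474.6, 358.3]), array([441.9, 478.1])]
   tip 0.91 [513.8 438.    0.8] [163.3 263. ]
board 0.87 6488 ctr (275.828125, 224.55435180664062) world corners [array([678.4, 293.4]), array([693.7,  50.2]), array([507.6,  38.8]), array([492.7, 277.4])]
board 0.56 1284 ctr (509.7212219238281, 244.97329711914062) world corners [array([ 653.1, -358.4]), array([ 653.3, -399.7]), array([ 405.7, -390. ]), array([ 405.4, -349.8])]
   tip 0.7 [597.3 162.6   0. ] [278.3 224.9]
spatula 0.81 1336 ctr (508.9764099121094, 244.994384765625) world corners [array([ 660.5, -369. ]), array([ 659.6, -414.4]), array([ 406.3, -398.2]), array([ 407.1, -353.9])]
   tip 0.71 [ 485.1 -386.3    0.2] [511.1 264.7]
```

View pics/crop1.png

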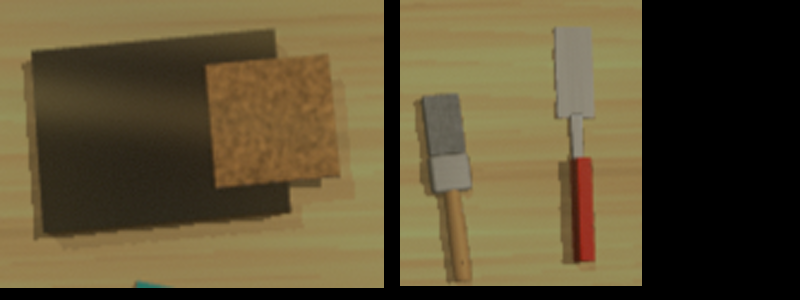

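```bash
python3 - <<'E'
from h import *
np.set_printoptions(precision=1,suppress=True)
im=read_camera("top")
def fit(mask,z,name):
    pts=np.argwhere(mask)[:,::-1].astype(float)
    r=cv2.minAreaRect(pts.astype(np.float32)); b=cv2.boxPoints(r)
    w=[ray(q,"top",z)[:2] for q in b]
    W=np.array([ray(q,"top",z)[:2] for q in pts]); c=W.mean(0); u,s,vt=np.linalg.svd(W-c); d=vt[0]*np.sign(vt[0][0])
    pr=(W-c)@d
    print(name,len(pts),"mean",c,"ang deg",np.degrees(np.arctan2(d[1],d[0])),"ext",pr.min(),pr.max(),"corners",np.array(w).tolist().__str__()[:160])
R,G,B=[im[:,:,i].astype(int) for i in range(3)]
roi=np.zeros(R.shape,bool); roi[180:310,490:535]=1
fit(roi&(R>140)&(G<60),26,"handle top"); fit(roi&(R>70)&(G<60),26,"handle all")
fit(roi&(abs(R-B)<25)&(R>110)&(np.arange(480)[:,None]<235),3,"blade")
bl=roi&(abs(R-B)<25)&(R>110)
# coaster by cut_out
for d in models.cut_out("coaster","top"):
    m=d["pixels"]
    if m[220,323]: fit(m,45,"coaster"); cs=cv2.boxPoints(cv2.minAreaRect(cv2.findNonZero(m.astype(np.uint8))))
dark=(R<70)&(G<70)&(B<60); r2=np.zeros_like(dark); r2[175:275,215:335]=1
# board top corners
m=(dark&r2).astype(np.uint8); cv2.imwrite("pics/dark.png",cv2.resize(m[170:290,210:370]*255,None,fx=4,fy=4))
E
```

```text
handle top 239 mean [ 460.3 -382.6] ang deg -2.1416578556392207 ext -52.025682175684835 52.10970361480517 corners [[512.4548366005092, -378.78916957412656], [512.4821404487762, -390.7445446340729], [408.1634391892935, -386.25112509303216], [408.1301807447304, -374.425468342
handle all 345 mean [ 459.7 -379.6] ang deg -2.0353434319792556 ext -53.6999773981458 52.735455465321266 corners [[512.6594665314905, -369.53187110793385], [512.7079283380589, -390.75414034343953], [406.02806100284283, -386.15901877567524], [405.96879278017764, -365.172232
blade 623 mean [ 608.3 -388. ] ang deg -2.688024864348401 ext -50.398671145870765 49.405000411514806 corners [[658.0020277615592, -371.384753820721], [658.0222834485145, -408.78584879282414], [557.8101905562403, -404.33115843384104], [557.7712907669924, -367.3072965591
coaster 2621 mean [598.6  54.7] ang deg 19.35450877853443 ext -71.47951753250473 71.88743489460163 corners [[655.5939248065972, 118.42142654641307], [663.3331058807601, -2.262356340361876], [542.8914776721743, -9.173944014819156], [535.2695742209394, 109.992826398276
```

```bash
python3 - <<'E'
from h import *
np.set_printoptions(precision=1,suppress=True)
# eye-read points from crops: crop1 scale 2.4 origin (210,170)
f=lambda x,y:(210+x/2.4,170+y/2.4)
for n,p in {"b_fl":(33,51),"b_fr":(275,30),"b_nr":(291,212),"b_nl":(44,233)}.items(): print(n,ray(f(*p),"top",36))
for n,p in {"c_fl":(206,66),"c_fr":(327,55),"c_nr":(340,177),"c_nl":(217,188)}.items(): print(n,ray(f(*p),"top",45))
g=lambda x,y:(430+(x-400)/2.2,180+y/2.2)
for n,p,z in (("tip",(574,27),3),("bladebase",(575,117),3),("neckstart",(577,156),5),("h_f",(584,158),26),("h_b",(587,262),26)): print(n,ray(g(*p),"top",z))
s=read_camera("side")
E
```

```text
b_fl [675.3 286.1  36. ]
b_fr [688.9  48.5  36. ]
b_nr [509.2  38.2  36. ]
b_nl [496.1 276.3  36. ]
c_fl [653.  116.3  45. ]
c_fr [660.2  -1.3  45. ]
c_nr [540.5  -9.7  45. ]
c_nl [533.5 108.4  45. ]
tip [ 659.1 -393.4    3. ]
bladebase [ 559.9 -387.2    3. ]
neckstart [ 517.3 -385.5    5. ]
h_f [ 512.7 -385.7   26. ]
h_b [ 403.5 -380.7   26. ]
```

The crops show the cork coaster over the board's right edge, with its outer edge mid at about (346,219), and the red spatula with its blade tip at (509,192). Measured values:
- **Spatula:** origin about (484,-384), heading -2.6°. The tip-to-origin length and the network's point agree.
- **Coaster:** outer edge mid at (600,-5.5), overhang about 49 mm, yaw about +3.5°. The sizes match.

Now I'll move over to the spatula.

apply_moves(series="2.9 -3.9 0 0 0 -0.129 8.7;2.9 -3.9 0 0 0 -0.129 8.7;2.9 -3.9 0 0 0 -0.129 8.7;2.9 -3.9 0 0 0 -0.129 8.7;2.9 -3.9 0 0 0 -0.129 8.7;2.9 -3.9 0 0 0 -0.129 8.7;2.9 -3.9 0 0 0 -0.129 8.7;2.9 -3.9 0 0 0 -0.129 8.7")

```text
time_s: 1.55
eef_pos: [446.5, 273.7, 231.0]
tool_rot: [-3.141, 0.001, -1.386]
contact_force: [0.1, 0.4, 0.3]
opening: 86.8
```

```bash
python3 -c "
from h import *
s=sense();print(s['time_s'],s['joint_positions'],s['eef_pos'],s['tool_rot'])"
```

```text
1.55 [ 8.60132539e-01  2.11457918e-01 -2.38521940e-01  1.32971199e-04
 -1.11982172e+00 -6.75062419e-01] [446.45336609 273.69939763 231.01386522] [-3.14074126e+00  5.28187152e-04 -1.38566809e+00]
```

apply_moves(series="0.27 -4.71 0 0 0 -0.129 8.7;0.27 -4.71 0 0 0 -0.129 8.7;0.27 -4.71 0 0 0 -0.129 8.7;0.27 -4.71 0 0 0 -0.129 8.7;0.27 -4.71 0 0 0 -0.129 8.7;0.27 -4.71 0 0 0 -0.129 8.7;0.27 -4.71 0 0 0 -0.129 8.7;0.27 -4.71 0 0 0 -0.129 8.7")

```text
time_s: 2.35
eef_pos: [467.0, -103.3, 231.1]
tool_rot: [-3.141, 0.001, -2.418]
contact_force: [1.7, -0.1, -0.8]
opening: 87.4
```

apply_moves(series="0.28 -4.71 -2.2 0 0 -0.129 8.7;0.28 -4.71 -2.2 0 0 -0.129 8.7;0.28 -4.71 -2.2 0 0 -0.129 8.7;0.28 -4.71 -2.2 0 0 -0.129 8.7;0.28 -4.7 -2.2 0 0 -0.129 8.7;0.28 -4.7 -2.2 0 0 -0.129 8.7;0 0 -2 0 0 0 8.7;0 0 0 0 0 0 8.7")

```text
time_s: 3.15
eef_pos: [480.9, -373.1, 80.1]
tool_rot: [3.138, -0.006, 3.093]
contact_force: [-0.3, 0.6, -0.5]
opening: 87.0
```

```bash
python3 - <<'E'
from h import *
np.set_printoptions(precision=3,suppress=True)
s=sense();print(s['time_s'],s['joint_positions'],s['eef_pos'],s['tool_rot'],s['contact_force'])
im=read_camera("top")[:,:,::-1]; sd=read_camera("side")[:,:,::-1]
W=np.zeros((600,800,3),np.uint8)
a=cv2.resize(im[150:350,400:600],None,fx=2,fy=2); b=cv2.resize(sd[200:400,340:540],None,fx=2,fy=2)
W[:400,:400]=a; W[:400,400:]=b; cv2.imwrite("pics/pre.png",W[:400])
E
```

```text
3.15 [-0.395  0.502 -0.215 -0.001 -0.861 -1.224] [ 480.856 -373.062   80.098] [ 3.138 -0.006  3.093] [-0.29   0.581 -0.485]
```

View pics/pre.png

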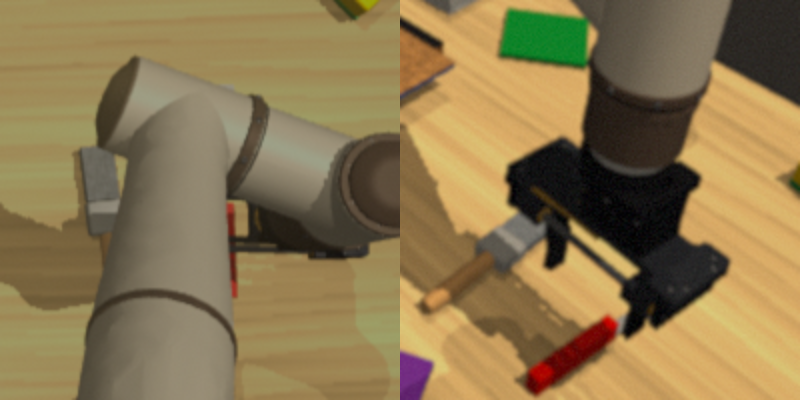

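The side view shows the gripper straddling the red handle (about (490,370) in the full picture), which sits nearer the right finger. The pose reading agrees: it is about 11 mm short in y. I'll correct that, narrow the jaws and descend.

apply_moves(series="0.3 -1.1 0 0 0 0 6;0 0 -1.5 0 0 0 5;0 0 -1.5 0 0 0 5;0 0 -1.5 0 0 0 5;0 0 -1 0 0 0 5;0 0 -0.8 0 0 0 5;0 0 -0.5 0 0 0 5;0 0 0 0 0 0 5")

```text
time_s: 4.05
eef_pos: [486.3, -383.7, 15.5]
tool_rot: [3.141, -0.0, 3.097]
contact_force: [0.3, 0.3, -0.3]
opening: 50.7
```

```bash
python3 - <<'E'
from h import *
np.set_printoptions(precision=3,suppress=True)
s=sense();print(s['time_s'],s['eef_pos'],s['tool_rot'],s['contact_force'],s['opening'])
sd=read_camera("side")[:,:,::-1]
cv2.imwrite("pics/pre2.png",cv2.resize(sd[240:440,340:540],None,fx=3,fy=3))
E
```

```text
4.05 [ 486.328 -383.735   15.51 ] [ 3.141 -0.     3.097] [ 0.344  0.348 -0.292] 50.65223465887302
```

View pics/pre2.png

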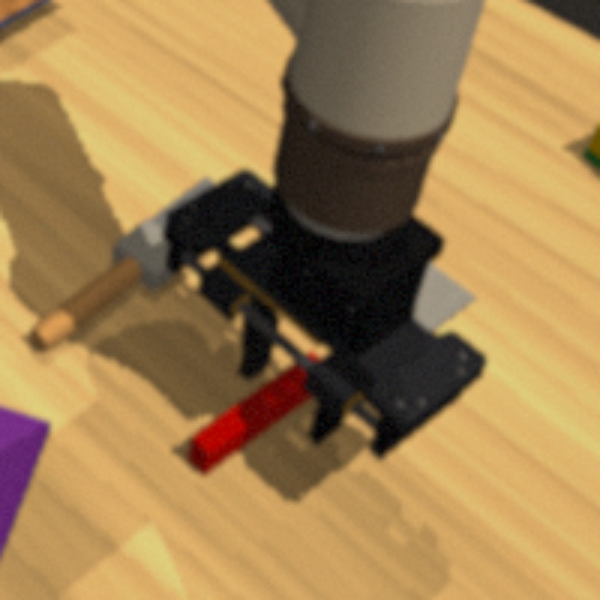

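The handle lies between the fingers, around (250,410) in the crop. I'll go down 4 mm and close.

apply_moves(series="0 0 -0.4 0 0 0 5;0 0 0 0 0 0 2;0 0 0 0 0 0 1;0 0 0 0 0 0 1;0 0 0 0 0 0 1;0 0 0 0 0 0 1;0 0 0 0 0 0 1", grip_force=40)

```text
time_s: 4.8
eef_pos: [486.3, -383.7, 11.8]
tool_rot: [3.142, -0.0, 3.097]
contact_force: [-0.5, 0.6, 1.1]
opening: 15.7
```

apply_moves(series="0 0 1.5 0 0 0 1;0 0 2 0 0 0 1;0 0 3 0 0 0 1;0 0 3 0 0 0 1;0 0 2.5 0 0 0 1;0 0 0 0 0 0 1")

```text
time_s: 5.4
eef_pos: [488.3, -385.1, 135.7]
tool_rot: [-3.138, 0.007, 3.097]
contact_force: [0.1, -0.3, -1.7]
opening: 15.6
```

```bash
python3 - <<'E'
from h import *
np.set_printoptions(precision=3,suppress=True)
s=sense();print(s['time_s'],s['eef_pos'],s['tool_rot'],s['contact_force'],s['opening'])
for p in((440,223),(456.5,222.5)): print(ray(p,"top",10),ray(p,"top",25))
sd=read_camera("side")[:,:,::-1]
cv2.imwrite("pics/lift.png",cv2.resize(sd[180:430,300:600],None,fx=2.5,fy=2.4))
E
```

```text
5.4 [ 488.35  -385.069  135.75 ] [-3.138  0.007  3.097] [ 0.114 -0.349 -1.732] 15.636393085237323
[ 588.365 -222.291   10.   ] [ 585.893 -219.149   25.   ]
[ 588.363 -261.392   10.   ] [ 585.89  -257.786   25.   ]
```

View pics/lift.png

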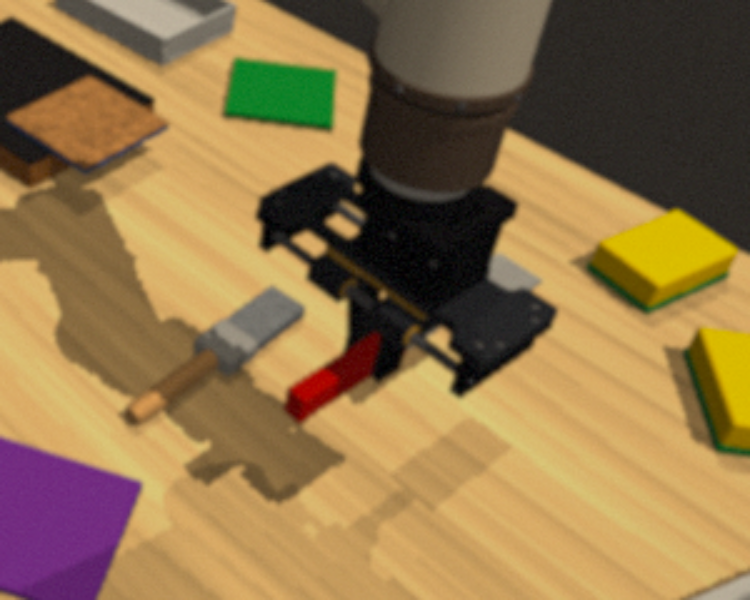

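apply_moves(series="1.03 1.61 0 0 0 0.14 1;1.03 1.61 0 0 0 0.14 1;1.03 1.61 0 0 0 0.14 1;1.03 1.61 0 0 0 0.14 1;1.03 1.61 0 0 0 0.14 1;1.03 1.61 0 0 0 0.14 1;1.03 1.61 0 0 0 0.14 1;1.03 1.61 0 0 0 0.14 1")

```text
time_s: 6.25
eef_pos: [567.8, -253.9, 129.2]
tool_rot: [3.137, -0.001, -2.062]
contact_force: [-0.3, 0.3, -1.6]
opening: 16.4
```

apply_moves(series="1.03 1.61 0 0 0 0.14 1;1.03 1.61 0 0 0 0.14 1;1.03 1.61 0 0 0 0.14 1;1.03 1.61 0 0 0 0.137 1;0 0 -3 0 0 0 1;0 0 -2 0 0 0 1;0 0 0 0 0 0 1")

```text
time_s: 6.95
eef_pos: [606.1, -189.8, 76.0]
tool_rot: [3.13, 0.003, -1.511]
contact_force: [-0.4, -0.3, -1.9]
opening: 15.9
```

```bash
python3 - <<'E'
from h import *
np.set_printoptions(precision=3,suppress=True)
s=sense();print(s['time_s'],s['joint_positions'],s['eef_pos'],s['tool_rot'],s['contact_force'],s['opening'])
im=read_camera("top")[:,:,::-1]; sd=read_camera("side")[:,:,::-1]
W=np.zeros((450,800,3),np.uint8)
W[:]=np.hstack([cv2.resize(im[150:330,290:450],(400,450)),cv2.resize(sd[170:350,290:450],(400,450))]); cv2.imwrite("pics/ins0.png",W)
E
```

```text
6.95 [-0.05   0.546 -0.145 -0.002 -0.892  0.111] [ 606.058 -189.781   76.046] [ 3.13   0.003 -1.511] [-0.38  -0.296 -1.921] 15.938816254997306
```

View pics/ins0.png

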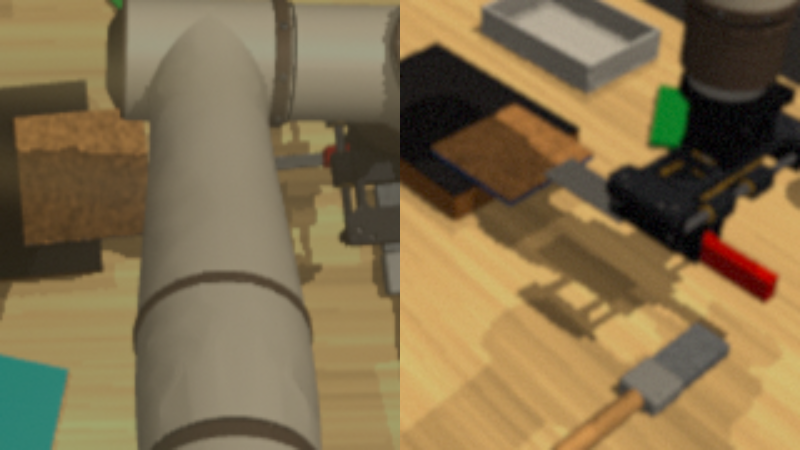

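```bash
python3 - <<'E'
from h import *
np.set_printoptions(precision=1,suppress=True)
from scipy.spatial.transform import Rotation as Ro
s=sense(); R=Ro.from_euler('xyz',s['tool_rot']).as_matrix(); p=s['eef_pos']
print("axis",-R[:,0],R[:,1],R[:,2])
ax=-R[:,0]; ly=R[:,1]; up=-R[:,2]   # spatula axes (yaw offset pi)
sd=read_camera("side")[:,:,::-1].copy()
F=5; big=cv2.resize(sd[210:300,325:445],None,fx=F,fy=F,interpolation=cv2.INTER_CUBIC)
def pt(x,y,z): return p+ax*(x-2.3)+ly*y+up*(z-11.8)
for c in ((75,20,3),(175,20,3),(175,-20,3),(75,-20,3)):
    q=proj(pt(*c),"side"); print(pt(*c),q); cv2.circle(big,tuple(int(v) for v in ((q-[325,210])*F+F/2)),3,(0,0,255),-1)
for c in ((660.2,-1.3,45),(540.5,-9.7,45)):
    q=proj(c,"side"); cv2.circle(big,tuple(int(v) for v in ((q-[325,210])*F+F/2)),3,(0,255,0),-1)
cv2.imwrite("pics/tipchk.png",big)
E
```

```text
axis [-0.1  1.   0. ] [-1.  -0.1  0. ] [-0. -0. -1.]
[ 584.8 -119.4   71.6] [378.6 257.3]
[578.7 -19.6  71.6] [348.1 237.6]
[618.6 -17.1  71.5] [359.6 231.2]
[ 624.7 -116.9   71.5] [390.  250.2]
```

View pics/tipchk.png

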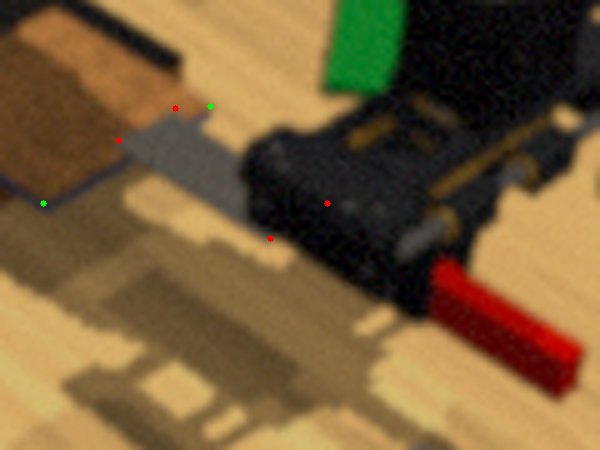

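Predicted blade corners lie on the seen tip (crop (118,140) to (175,108)), within a couple of mm. Next I'll lower beside the coaster and slide the blade about 27 mm under the overhang.

apply_moves(series="0.2 0 -2 0 0 0 1;0 0 -2 0 0 0 1;0 0 -0.9 0 0 0 1;0 0 0 0 0 0 1;-0.06 1 0 0 0 0 1;-0.06 1 0 0 0 0 1;-0.06 1 0 0 0 0 1;-0.06 1 0 0 0 0 1")

```text
time_s: 7.9
eef_pos: [609.8, -149.4, 33.5]
tool_rot: [-3.14, -0.0, -1.509]
contact_force: [-0.8, 0.3, -1.1]
opening: 15.5
```

apply_moves(series="0 0 0 0 0 0 1;0 0 0 0 0 0 1")

```text
time_s: 8.1
eef_pos: [609.7, -150.1, 33.0]
tool_rot: [-3.141, -0.0, -1.509]
contact_force: [0.3, 0.4, -1.4]
opening: 15.5
```

```bash
cat > ov.py <<'E'
from h import *
import sys
from scipy.spatial.transform import Rotation as Ro
np.set_printoptions(precision=1,suppress=True)
s=sense(); R=Ro.from_euler('xyz',s['tool_rot']).as_matrix(); p=s['eef_pos']
ax=-R[:,0]; ly=R[:,1]; up=-R[:,2]
def pt(x,y,z): return p+ax*(x-2.3)+ly*y+up*(z-11.8)
print(s['time_s'],p,s['tool_rot'],s['contact_force'],s['opening'],"tip",pt(175,0,0))
sd=read_camera("side")[:,:,::-1].copy()
x0,y0,F=240,150,4
big=cv2.resize(sd[y0:y0+140,x0:x0+200],None,fx=F,fy=F,interpolation=cv2.INTER_CUBIC)
for c in ((75,20,3),(175,20,3),(175,-20,3),(75,-20,3)):
    q=proj(pt(*c),"side"); cv2.circle(big,tuple(int(v) for v in ((q-[x0,y0])*F+F/2)),2,(0,0,255),-1)
cv2.imwrite(f"pics/{sys.argv[1]}.png",big)
E
python3 ov.py in1
```

```text
8.1 [ 609.7 -150.1   33. ] [-3.1 -0.  -1.5] [ 0.3  0.4 -1.4] 15.476431864396972 tip [599.   22.3  21.2]
```

View pics/in1.png

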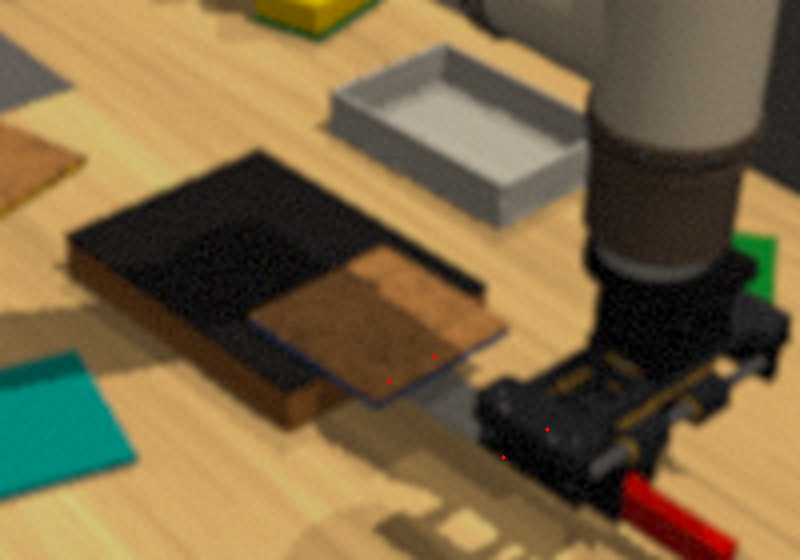

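The blade sits under the overhang (tip at about (599,22), blade top z≈24), square to the coaster. Now I'll raise it into contact and start along the pivot arc (r≈90).

apply_moves(series="0 0 0.6 0 0 0 1;0 0 0.5 0 0 0 1;0 0.03 0.78 0 0 0 1;-0.01 0.1 0.78 0 0 0 1;-0.01 0.17 0.77 0 0 0 1;-0.01 0.24 0.75 0 0 0 1;-0.02 0.3 0.73 0 0 0 1;0 0 0 0 0 0 1", grip_force=50)

```text
time_s: 8.95
eef_pos: [609.9, -141.8, 83.4]
tool_rot: [-3.139, -0.0, -1.509]
contact_force: [0.2, -0.5, -2.1]
opening: 15.6
```

```bash
python3 ov.py arc1
```

```text
8.95 [ 609.9 -141.8   83.4] [-3.1 -0.  -1.5] [ 0.2 -0.5 -2.1] 15.554469218059245 tip [599.2  30.6  71.5]
```

View pics/arc1.png

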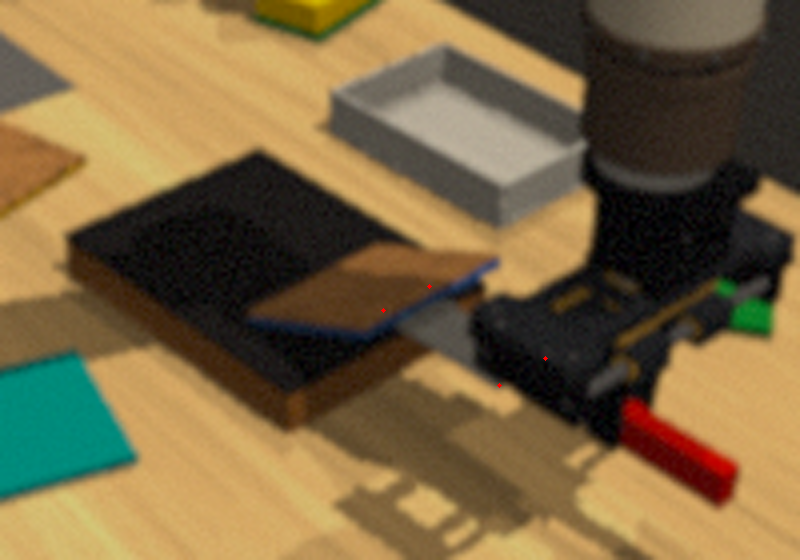

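The coaster tilts about 25° on its inner edge, which hasn't slipped (at (250,315)). I'll carry on along the arc.

apply_moves(series="-0.02 0.36 0.7 0 0 0 1;-0.03 0.42 0.66 0 0 0 1;-0.03 0.48 0.62 0 0 0 1;-0.03 0.53 0.58 0 0 0 1;-0.03 0.58 0.53 0 0 0 1;-0.04 0.62 0.48 0 0 0 1;-0.04 0.66 0.42 0 0 0 1;0 0 0 0 0 0 1")

```text
time_s: 9.8
eef_pos: [607.3, -104.8, 122.7]
tool_rot: [-3.14, 0.0, -1.509]
contact_force: [-0.7, -1.2, -1.4]
opening: 15.2
```

```bash
python3 ov.py arc2
```

```text
9.8 [ 607.3 -104.8  122.7] [-3.1  0.  -1.5] [-0.7 -1.2 -1.4] 15.239658115926819 tip [596.6  67.6 110.9]
```

View pics/arc2.png

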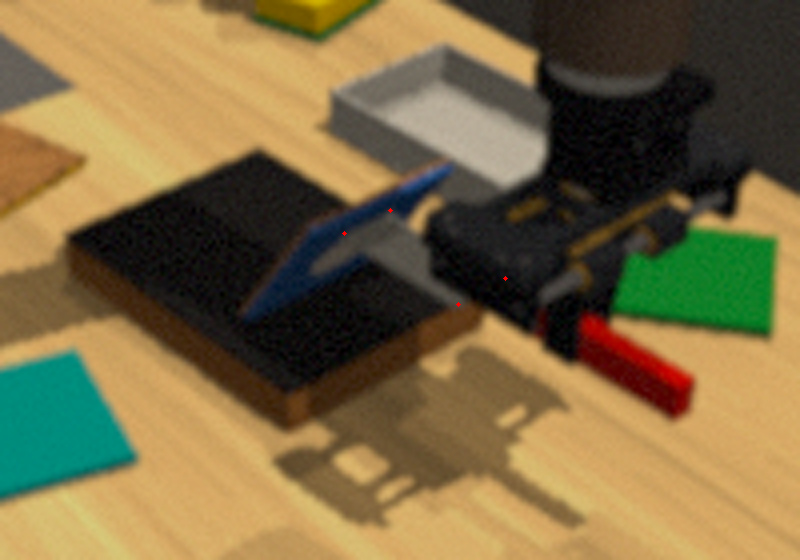

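```bash
python3 - <<'E'
from h import *
sd=read_camera("side")[:,:,::-1]
cv2.imwrite("pics/z.png",cv2.resize(sd[180:240,290:370],None,fx=9,fy=9,interpolation=cv2.INTER_CUBIC))
E
```

```text
(no output)
```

View pics/z.png

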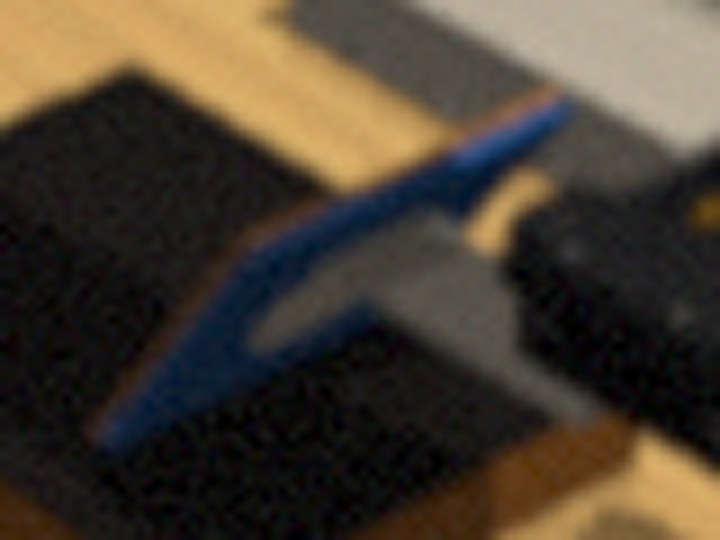

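The grey oval on the glaze is the shaded white dot; the blade tip itself sits where predicted. Continuing to about 85°.

apply_moves(series="-0.04 0.7 0.36 0 0 0 1;-0.04 0.73 0.3 0 0 0 1;-0.03 0.5 0.16 0 0 0 1;-0.03 0.5 0.12 0 0 0 1;-0.03 0.5 0.1 0 0 0 1;-0.03 0.5 0.06 0 0 0 1;-0.02 0.3 0.03 0 0 0 1;0 0 0 0 0 0 1")

```text
time_s: 10.7
eef_pos: [604.6, -68.0, 133.0]
tool_rot: [-3.142, 0.0, -1.509]
contact_force: [-0.6, -0.6, -1.1]
opening: 15.7
```

```bash
python3 ov.py arc3
```

```text
10.7 [604.6 -68.  133. ] [-3.1  0.  -1.5] [-0.6 -0.6 -1.1] 15.727420003387529 tip [594.  104.4 121.2]
```

View pics/arc3.png

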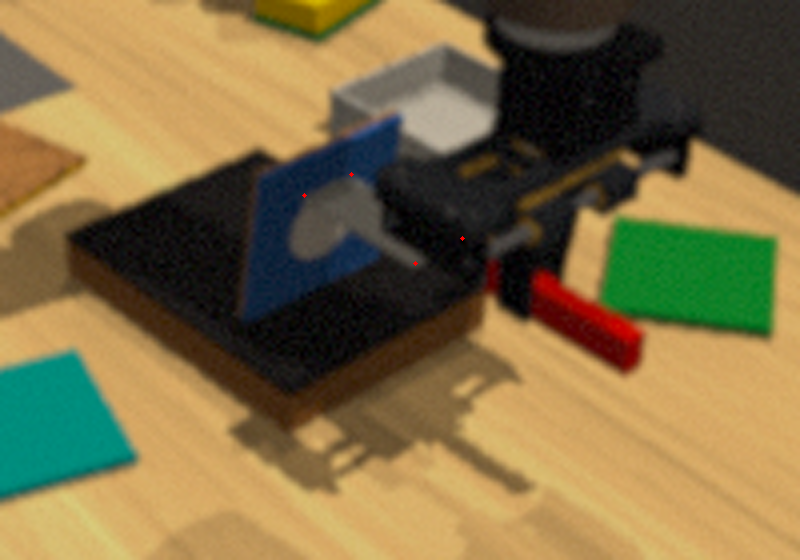

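The coaster is nearly upright and square, with the white dot showing at (315,225). I'll push slowly past the balance point.

apply_moves(series="-0.02 0.4 0 0 0 0 1;-0.02 0.4 0 0 0 0 1;-0.02 0.4 0 0 0 0 1;-0.01 0.2 0 0 0 0 1;-0.01 0.2 0 0 0 0 1;-0.01 0.2 0 0 0 0 1;-0.01 0.2 0 0 0 0 1;0 0 0 0 0 0 1")

```text
time_s: 11.55
eef_pos: [603.6, -48.2, 133.0]
tool_rot: [3.142, 0.0, -1.51]
contact_force: [0.3, -0.1, -0.8]
opening: 15.6
```

```bash
python3 ov.py arc4
```

```text
11.55 [603.6 -48.2 133. ] [ 3.1  0.  -1.5] [ 0.3 -0.1 -0.8] 15.619519187608825 tip [593.1 124.2 121.2]
```

View pics/arc4.png

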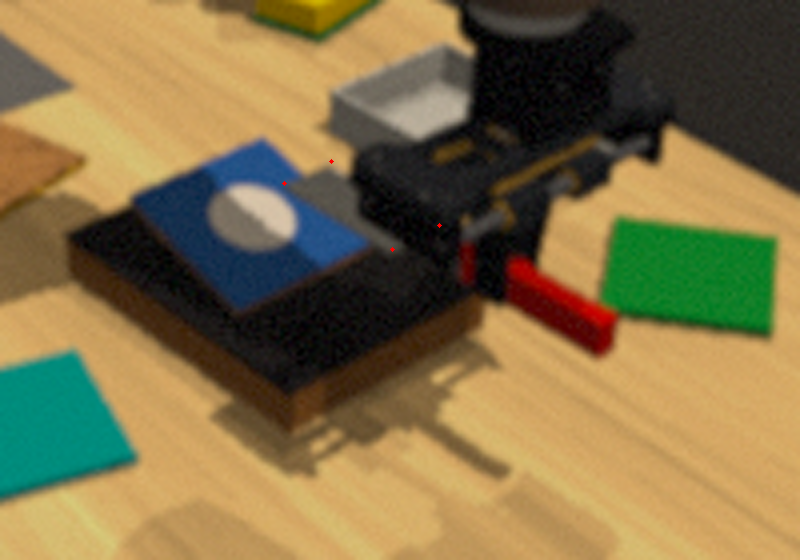

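It's toppling left onto the board. I'll hold, then back straight off.

apply_moves(series="0 0 0 0 0 0 1;0 0 0 0 0 0 1;0.06 -1 0 0 0 0 1;0.12 -2 0 0 0 0 1;0.18 -3 0 0 0 0 1;0.18 -3 0 0 0 0 1;0.18 -3 0 0 0 0 1;0 0 0 0 0 0 1")

```text
time_s: 12.4
eef_pos: [610.6, -172.3, 132.8]
tool_rot: [3.141, -0.001, -1.514]
contact_force: [-0.1, 0.4, -1.2]
opening: 15.6
```

```bash
python3 ov.py fl
```

```text
12.4 [ 610.6 -172.3  132.8] [ 3.1 -0.  -1.5] [-0.1  0.4 -1.2] 15.636268370094731 tip [600.8   0.1 120.8]
```

View pics/fl.png

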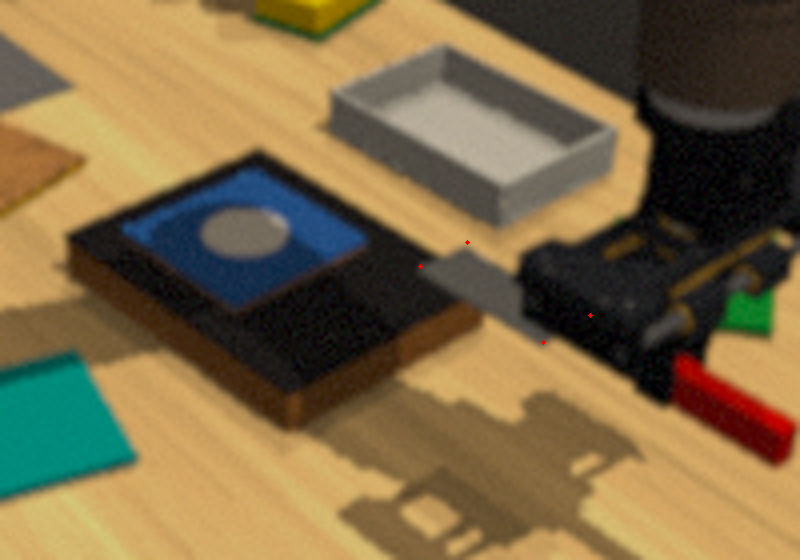

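The coaster lies blue face up, flat and wholly inside the board. I'll return the spatula to its place.

apply_moves(series="-1.04 -1.76 0 0 0 -0.139 1;-1.04 -1.76 0 0 0 -0.139 1;-1.04 -1.76 0 0 0 -0.139 1;-1.04 -1.76 0 0 0 -0.139 1;-1.04 -1.76 0 0 0 -0.139 1;-1.04 -1.76 0 0 0 -0.139 1;-1.04 -1.76 0 0 0 -0.139 1;-1.04 -1.76 0 0 0 -0.139 1")

```text
time_s: 13.25
eef_pos: [527.2, -309.3, 133.1]
tool_rot: [3.142, 0.0, -2.627]
contact_force: [-1.0, 0.1, -1.2]
opening: 15.6
```

apply_moves(series="-1.04 -1.76 0 0 0 -0.139 1;-1.04 -1.76 0 0 0 -0.139 1;-1.04 -1.76 0 0 0 -0.139 1;-1.04 -1.76 0 0 0 -0.139 1;0 0 -2 0 0 0 1;0 0 -3 0 0 0 1;0 0 -2 0 0 0 1;0 0 0 0 0 0 1")

```text
time_s: 14.05
eef_pos: [483.9, -378.1, 59.8]
tool_rot: [3.138, -0.006, 3.105]
contact_force: [0.6, -0.3, -1.8]
opening: 15.7
```

```bash
python3 - <<'E'
from h import *
np.set_printoptions(precision=3,suppress=True)
s=sense();print(s['time_s'],s['eef_pos'],s['tool_rot'],s['contact_force'],s['opening'])
sd=read_camera("side")[:,:,::-1]
cv2.imwrite("pics/back.png",cv2.resize(sd[220:430,300:580],(784,588)))
E
```

```text
14.05 [ 483.902 -378.051   59.818] [ 3.138 -0.006  3.105] [ 0.64  -0.262 -1.829] 15.650790912901304
```

View pics/back.png

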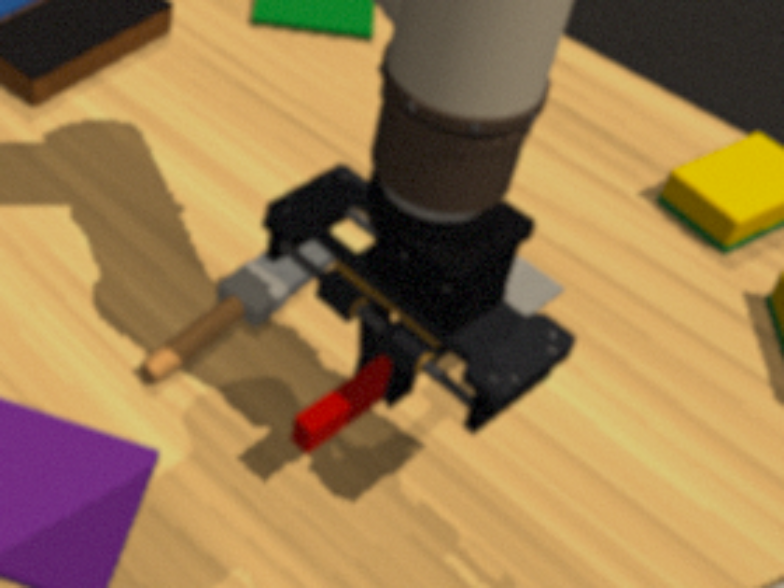

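The spatula hangs over its old place, with the handle at (340,405) in the crop, clear of the brush. Now I'll lower it.

apply_moves(series="0.2 -0.6 -1 0 0 0 1;0 0 -1.2 0 0 0 1;0 0 -1 0 0 0 1;0 0 -0.6 0 0 0 1;0 0 -0.4 0 0 0 1;0 0 -0.2 0 0 0 1;0 0 0 0 0 0 1;0 0 0 0 0 0 1")

```text
time_s: 14.9
eef_pos: [488.3, -385.7, 19.4]
tool_rot: [-3.141, 0.001, 3.106]
contact_force: [-0.3, -0.2, -0.8]
opening: 15.7
```

apply_moves(series="0 0 -0.3 0 0 0 1;0 0 -0.2 0 0 0 1;0 0 -0.15 0 0 0 1;0 0 -0.1 0 0 0 1;0 0 0 0 0 0 1")

```text
time_s: 15.4
eef_pos: [488.0, -385.6, 11.8]
tool_rot: [-3.142, -0.0, 3.105]
contact_force: [-0.8, 1.0, 1.4]
opening: 15.7
```

It's at the pick-up height and the force shows table contact. I'll open the jaws and rise.

apply_moves(series="0 0 0 0 0 0 3;0 0 0 0 0 0 5;0 0 0 0 0 0 5;0 0 0 0 0 0 5;0 0 1 0 0 0 5;0 0 2 0 0 0 5;0 0 3 0 0 0 5;0 0 4 0 0 0 5")

```text
time_s: 16.2
eef_pos: [487.0, -385.1, 111.6]
tool_rot: [3.14, -0.003, 3.105]
contact_force: [0.6, -0.1, -0.2]
opening: 49.7
```

apply_moves(series="0 0 4 0 0 0 5;-1 -2 4 0 0 0 5;-2 -4 2 0 0 0 5;-2 -4 0 0 0 0 5;-2 -4 0 0 0 0 5;-2 -4 0 0 0 0 5;-1 -2 0 0 0 0 5;0 0 0 0 0 0 5")

```text
time_s: 17.0
eef_pos: [385.8, -588.1, 211.4]
tool_rot: [-3.141, -0.0, 3.101]
contact_force: [0.5, 0.0, -0.1]
opening: 50.2
```

```bash
python3 - <<'E'
from h import *
np.set_printoptions(precision=1,suppress=True)
s=sense();print(s['time_s'],s['eef_pos'],s['contact_force'],s['opening'])
im=read_camera("top"); sd=read_camera("side")
cv2.imwrite("pics/endt.png",im[:,:,::-1]);cv2.imwrite("pics/ends.png",sd[:,:,::-1])
R,G,B=[im[:,:,i].astype(int) for i in range(3)]
roi=np.zeros(R.shape,bool); roi[150:300,200:360]=1
m=(roi&(B>R+25)).astype(np.uint8); m=cv2.morphologyEx(m,cv2.MORPH_CLOSE,np.ones((31,31)))
b=cv2.boxPoints(cv2.minAreaRect(cv2.findNonZero(m)));print(m.sum(),[ray(q,"top",45) for q in b])
E
```

```text
17.0 [ 385.8 -588.1  211.4] [ 0.5  0.  -0.1] 50.21086517974551
2985 [array([636.9, 274.4,  45. ]), array([671.3, 140.1,  45. ]), array([416.7,  75.1,  45. ]), array([384., 206.,  45.])]
```

View pics/endt.png

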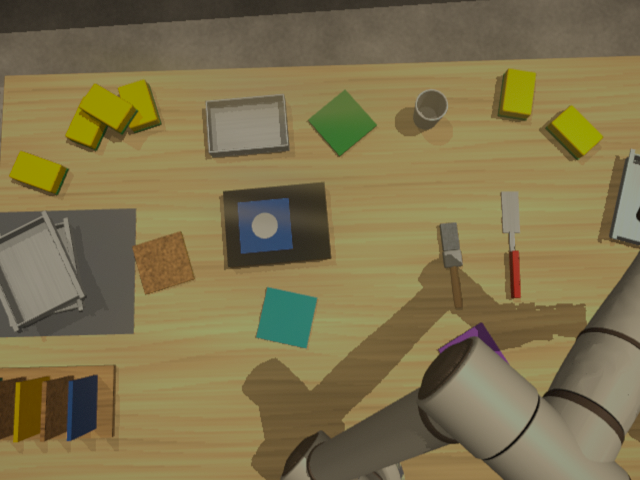

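View pics/ends.png

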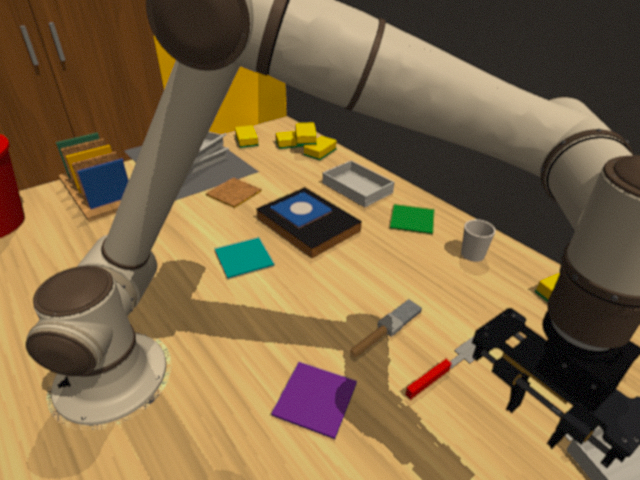

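The top view shows the blue coaster at (265,225), wholly inside the board (columns 224–330). The spatula is back at (512,245), the brush and other coaster (164,262) haven't moved, and the gripper touches nothing. My blue-mask fit also caught the teal look-alike, so I'll redo it on the coaster alone before handing in.

```bash
python3 - <<'E'
from h import *
np.set_printoptions(precision=1,suppress=True)
im=cv2.imread("pics/endt.png")[:,:,::-1]; R,G,B=[im[:,:,i].astype(int) for i in range(3)]
roi=np.zeros(R.shape,bool); roi[185:265,226:310]=1
m=(roi&((B>R+25)|(R>120))).astype(np.uint8); m=cv2.morphologyEx(m,cv2.MORPH_OPEN,np.ones((3,3)))
r=cv2.minAreaRect(cv2.findNonZero(m))
for q in cv2.boxPoints(r): print(ray(q,"top",45))
s=sense(); print(s['time_s'],s['contact_force'],np.abs(s['joint_vel']).max())
bot.finish_job()
E
```

```text
[687.5 281.1  45. ]
[718.4 135.2  45. ]
[497.   88.5  45. ]
[467.4 231.2  45. ]
17.1 [0.2 0.9 0.5] 0.028024301459001737
the job is handed in; nothing more can be done
```

The coaster is turned over. It lies flat, blue face up with the white dot showing, wholly on the board in both final pictures. I handed the job in at 17.1 s of the allowed 48 s.

I slid the red-handled spatula's blade under the overhang and swung the coaster up on its inner edge. I then pushed it slowly past upright so it toppled left onto the board. The gripper never touched it. The spatula is back flat on the table in its old place. The other coaster and the brush look unmoved, and the gripper is clear of everything.

- **Failed check:** my numeric fit of the final coaster corners failed both times. The first fit also caught the teal look-alike, and the second did not isolate the coaster. "Wholly on the board" therefore rests on the pictures: in the top view the coaster spans about columns 238–293 and the board 224–330.
- **Wrist force:** every force reading I took was only a few newtons.

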